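# Hang the basket on the under-shelf hook and push it home

## Robot

A 6-joint arm with a two-finger parallel gripper is mounted at the origin on the work surface. World frame = base frame: x ahead of the robot, y to its left, z up, the work surface at z = 0. Lengths are in m, angles in rad, forces in N, time in s.
With the tool pointing down it reaches from about 0.25 to 0.775 m from the base axis. Payload 4 kg.
Tool frame: the origin (TCP) lies at the very end of the fingers, on their centre line; the grasp point (between the pads) lies 19 mm behind it (env.grip_depth is the distance from the TCP to the grasp point, in m); z points along the fingers, y is the line along which they close (so a half turn about z gives the same grasp; the last joint's range is limited). The gripper opens to 85 mm and grips with 20 to 120 N. Pads are 22 mm wide; open, the fingers measure 114 mm over their backs; the gripper's body (76 mm by 85 mm) begins 54 mm behind the grasp point. The pads swing forward as they close: fully open they stand 13 mm farther back than shut.
Start: joints at [1.084, 0.087, 1.371, -0, 1.684, -0.103], TCP at [0.206, 0.51, 0.231] pointing down, gripper open.
Joint ranges: [-3.1, 3.1], [-0.76, 2.03], [0.27, 2.55], [-1.08, 4.22], [0.17, 2.65], [-2.57, 2.57]. Speed limits (rad/s): [2.79, 2.79, 3.14, 3.14, 3.14, 3.14].

## Interface

Orientations are given as [roll, pitch, yaw] about the fixed x, y, z axes, in that order (R = Rz(yaw) Ry(pitch) Rx(roll)).
In Python, from workcell import env, cams, finder gives the robot as it stands.
- The arm moves only by the tool send_rows, never from a script. Its argument "motion" is one flat list of numbers, 7 for each row, row after row: the shift along the tool's x, y, z as a fraction of full scale, then the turn, a rotation vector about the tool's x, y, z as a fraction of full scale, then the opening, from -1 (shut) to 1 (fully open). In form: [tx, ty, tz, rx, ry, rz, fingers, tx, ty, tz, rx, ry, rz, fingers, ...]. A call has 1 to 20 rows; each row is the pose to reach, as a shift and turn from the pose commanded when the call began, along the tool's axes at that moment, turning the shorter way round; what a row does not reach only later rows make up. Full scale, the value 1, is 0.25 m for a shift and 180 degrees for a turn. A row lasts 1/12 s, in which the tool goes at most 41.7 mm and 7.16 degrees, less where a joint would pass 70% of its speed; a pose out of reach is approached as far as the arm can. A call with a number of a shift or a turn outside -1 to 1 is refused whole. A call with a gripper value outside its range is refused whole. The fingers move at their own pace and stop on an object; the grip force is fixed at half the most. Time passes only in rows, so rows that repeat a pose let the fingers close. It gives the time, the measured TCP pose, the force, the opening and the grip force at its end, in the units of the state.
- env.get_obs(): the state, without advancing time (a new reading comes with each control period).
- cams.read_camera(name): name is "scene" or "top" or "wrist"; returns the picture (384x512x3 uint8, red, green, blue); there is no depth.
- cams.get_calibration(name): a dict with "intrinsics" (3x3 intrinsics, pixels), "rvec" (rotation vector, rad) and "tvec" (3), from world to camera coordinates, as OpenCV has them; the wrist camera has in their place "mount" (4x4, takes a point from camera to tool coordinates, whose origin is the TCP and whose axes are the flange's). Camera axes: x right, y down, z forward; pixel columns grow to the right and rows downward; lengths in m; the calibration is good to about 2 mm. A picture is of the moment at which its call begins: read the wrist's pose just before it. get_calibration takes no time and is no camera call.
- env.close_job(): hands the job in; it is judged then, once.
Trained networks look in the newest picture that a camera, given by its name, has taken for a name from the list of things; names that differ only in an ending like _2 or _b are one class to them, and where a whole thing is asked for, a point or a joint stands for the part that bears it (a point fixed in the world has none). Each returns a list of dicts, best first, with "score" (0 to 1); they miss things now and then, are a little off and sometimes report something else, mostly with a low value. They report only what shows in the picture. A call takes as long as a camera call. They do not tell look-alikes from the thing itself.
- finder.boxes_of(name, camera): "position" ([x, y, z] in m, in the coordinates of the camera as it stood for that picture, good to about 4 mm: the middle of the surface that is visible of it).
The state is a dict: "time": time; "qpos": joint angles; "dq": joint speeds; "joint_torque": joint torques, N m; "eef_pos": TCP position; "eef_rot": TCP orientation; "contact_force": force on the tool from outside, world axes, zero at the start; "wrist_torque": the same for the moment, N m; "finger_gap": finger opening in m; "gripper_force": force on a finger pad.
Only numpy, scipy, OpenCV 4.12 (cv2) and the standard library are available. Lean on these libraries where they do the work, as an engineer would, in place of code of your own. Each camera call takes 0.05 s, during which the arm holds its last target. There are 200 camera calls.

## Task

Pick up the blue basket by its wooden handle and lower it gently onto the part of the rack's hook arm that sticks out in front of the board, letting go only once the hook carries it. Then push the hanging basket back along the arm until its handle is fully home against the black stop under the board, and leave it hanging there level. Do not ram the rack, tip the basket over or disturb the other things.

Things in the scene. Friction and masses are not known exactly. Their poses are not given: they have to be found in the camera images.
- basket: Blue open basket, 80 (x) x 120 (y) x 60 mm high, 0.28 to 0.46 kg, with a rigid handle over it: two flat uprights at y = +-57 mm carry a straight wooden bar along y. The opening between rim and bar is 80 mm high. Origin: centre of the underside; z up; symmetric under a half turn. It stands on the grey quartz slab (top at z = 0.02).
- basket_bar (a point): Centre of the basket's wooden handle bar, 145 mm above the basket's underside, axes as the basket's. The bar is 10 x 10 mm in section and 119 mm long along y.
- rack: Fixed shelf: wooden board 120 (x) x 260 (y) x 16 mm, underside 310 mm above the slab, on four posts 12 mm thick at x = +-52, y = +-118 mm. Origin: on the slab below the board's centre; front faces its own -x. A steel hook arm, 8 mm thick, runs level along x below it at y = 0 and sticks out in front. An upright tool does not fit below the board; one tilted about 40 degrees does.
- hook_front (a point): On the rack, x = -145, y = 0 mm: above a good spot to hang the bar on the arm's front part, 200 mm above the slab (nominal). The arm's TRUE top line lies anywhere from 185 to 215 mm above the slab, differs each time and is not reported: feel or see it. The arm does not yield to gentle loads.
- hook_tip (a point): On the rack, x = -174, y = 0 mm: the arm's front end, 212 mm above the slab (nominal). The tip turns up, ending 12 mm above the arm's top line (so 197 to 227 mm above the slab). The bar must pass over it and come down behind it.
- rack_home (a point): On the rack, x = -33, y = 0 mm: where the bar's centre is when home against the black stop (32 mm disc, front face at x = -28 mm), 27 mm behind the board's front edge (x = -60 mm), 205 mm above the slab (nominal height).
- mill: Chrome pepper mill, 160 mm tall, 58 mm across, standing behind the basket's area. Leave alone. Origin: centre of its underside.
- butter: Lidded glass butter dish, 100 x 160 mm, 80 mm high. Leave alone. Origin: centre of its underside.
- trivet: Slatted wooden trivet, 160 x 142 x 20 mm. Leave alone. Origin: centre of its underside.
- silicone_lid: Olive-green round silicone lid, 136 mm across, 24 mm high. Leave alone. Origin: centre of its underside.
- oil: Green oil bottle, 60 mm across, 210 mm tall. Leave alone. Origin: centre of its underside.
- mug: White mug, 80 mm across, 90 mm tall, handle at +y. Leave alone. Origin: centre of its underside.
Things that resemble listed ones, but are neither listed nor needed, are in the scene too. Leave any red look-alike of the basket alone.

How it is judged:
By the outcome, as a careful person would: the job done as asked, in the order asked, and still so for the second after the job is handed in, with the robot touching nothing.
It also fails if it takes over 64 s, if anything falls off the work surface, if the arm or the gripper's body presses on something with over 40 N, if the wrist force passes 120 N, or if a joint passes its speed limit or range.

## Working session

There is one attempt and no reset: what is moved stays moved. The work goes in short steps, Python scripts to look and compute and a tool call to move; the robot and the scene stay as the last step left them, time stands still between calls to the robot, and variables do not carry over. Pictures are saved under pics/ and viewed, at most 10 in all, crops included, and the job is handed in when it is done.

Besides the shell and the picture viewer there is one more tool, called after "Call:" as name(argument=value, ...) on one line, values as JSON. send_rows: Moves the arm, as the interface text tells. Shift numbers are shares of 0.25 m and turn numbers shares of 180 degrees, none past 1 either way. Its arguments: {"type":"object","properties":{"motion":{"type":"array"}},"required":["motion"]}

```bash
ls; mkdir -p pics; python3 - <<'E'
from workcell import env,cams,finder
import cv2,numpy as np
o=env.get_obs();print({k:np.round(v,3).tolist() for k,v in o.items()}, env.grip_depth)
a=[]
for n in("scene","top"):
    im=cams.read_camera(n);cv2.imwrite(f"pics/{n}0.png",im[:,:,::-1]);a.append(im)
    c=cams.get_calibration(n);R=cv2.Rodrigues(np.array(c["rvec"],float))[0];t=np.array(c["tvec"]).ravel()
    print(n,np.round(c["intrinsics"],1).tolist(),"cam at",np.round(-R.T@t,3))
    for k in("basket","basket_bar","rack","hook_tip","mill"):
        for d in finder.boxes_of(k,n)[:4]: print(n,k,round(d["score"],2),np.round(R.T@(np.array(d["position"])-t),3))
print(np.round(cams.get_calibration("wrist")["mount"],3).tolist())
E
```

```text
pics
{'time': 0.0, 'qpos': [1.084, 0.088, 1.372, 0.0, 1.684, -0.103], 'dq': [-0.002, -0.0, -0.0, -0.001, 0.002, 0.002], 'joint_torque': [0.0, -35.189, -31.326, -0.0, 0.011, 0.0], 'eef_pos': [0.206, 0.51, 0.23], 'eef_rot': [-3.139, -0.0, 2.758], 'contact_force': [-0.265, 0.132, 0.302], 'wrist_torque': [0.012, 0.031, -0.054], 'gripper_force': 0.0, 'finger_gap': 0.085} 0.0187
scene [[368.7, 0.0, 255.0], [0.0, 368.7, 189.4], [0.0, 0.0, 1.0]] cam at [ 0.533 -0.785  1.033]
scene basket 0.7 [ 0.58  -0.223  0.059]
scene basket 0.58 [ 0.235 -0.285  0.028]
scene basket_bar 0.93 [ 0.23  -0.286  0.028]
scene basket_bar 0.9 [ 0.58  -0.225  0.049]
scene basket_bar 0.47 [0.432 0.382 0.079]
scene rack 0.64 [0.651 0.101 0.342]
scene hook_tip 0.93 [0.645 0.094 0.343]
scene mill 0.75 [ 0.744 -0.152  0.109]
top [[469.8, 0.0, 258.1], [0.0, 469.8, 189.2], [0.0, 0.0, 1.0]] cam at [ 0.356 -0.007  1.502]
top basket 0.92 [ 0.227 -0.292  0.004]
top basket 0.69 [ 0.572 -0.226  0.029]
top basket_bar 0.78 [ 0.233 -0.289  0.005]
top basket_bar 0.76 [ 0.573 -0.222  0.026]
top rack 0.75 [0.646 0.14  0.349]
top rack 0.3 [ 0.642 -0.431  0.043]
top hook_tip 0.88 [0.645 0.146 0.346]
top hook_tip 0.49 [ 0.577 -0.221  0.03 ]
[[-0.002, -0.945, -0.328, 0.083], [1.0, -0.002, 0.001, 0.001], [-0.002, -0.328, 0.945, -0.144], [0.0, 0.0, 0.0, 1.0]]
```

View pics/scene0.png

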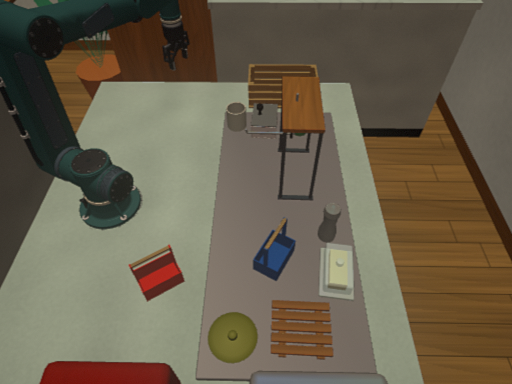

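View pics/top0.png

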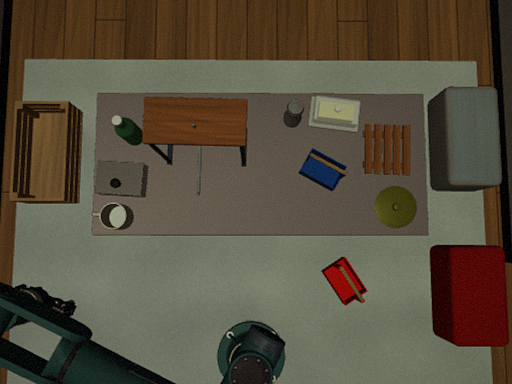

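The scene view shows the blue basket at scene (274,252) / top (323,170). The only look-alike is the red basket, at scene (157,272) / top (345,281), which I leave alone. The rack's hook arm runs from top (199,148) to (199,195). Next is one close composite to check the choice and pick endpoints.

```bash
python3 - <<'E'
import cv2,numpy as np
s=cv2.imread("pics/scene0.png");t=cv2.imread("pics/top0.png")
f=lambda im,u,v,w,h:cv2.resize(im[v:v+h,u:u+w],(400,300),interpolation=cv2.INTER_CUBIC)
c=np.vstack([np.hstack([f(s,240,210,80,60),f(t,290,140,80,60)]),np.hstack([f(s,250,90,100,75),f(t,150,130,100,75)])])
cv2.imwrite("pics/crop1.png",np.clip(c*1.6,0,255).astype(np.uint8))
E
```

```text
(no output)
```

View pics/crop1.png

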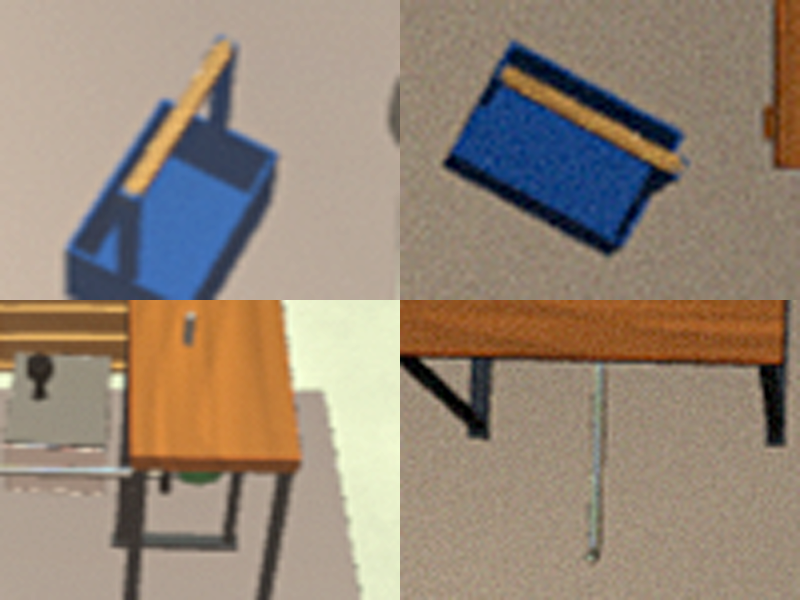

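```bash
cat > h.py <<'E'
import cv2,numpy as np
from scipy.spatial.transform import Rotation as Ro
from workcell import env,cams,finder
def fixed(n):
    c=cams.get_calibration(n);R=cv2.Rodrigues(np.array(c["rvec"],float))[0]
    return np.array(c["intrinsics"]),R,np.array(c["tvec"],float).ravel()
def tool():
    o=env.get_obs();return Ro.from_euler("xyz",o["eef_rot"]).as_matrix(),np.array(o["eef_pos"])
def wrist(T=None):
    R,p=T or tool();c=cams.get_calibration("wrist");M=np.array(c["mount"])
    Rc=R@M[:3,:3];pc=R@M[:3,3]+p
    return np.array(c["intrinsics"]),Rc.T,-Rc.T@pc
def tri(obs):   # [(cam,(u,v)),..] -> point, residual px
    A=[]
    for (K,R,t),(u,v) in obs:
        P=K@np.c_[R,t];A+=[u*P[2]-P[0],v*P[2]-P[1]]
    A=np.array(A);A/=np.linalg.norm(A[:,:3],axis=1)[:,None]
    X=np.linalg.lstsq(A[:,:3],-A[:,3],rcond=None)[0]
    return X,[np.round(proj(c,X)-np.array(p),1).tolist() for c,p in obs]
def proj(c,X):
    K,R,t=c;q=K@(R@np.asarray(X)+t);return q[:2]/q[2]
def onz(c,uv,z):
    K,R,t=c;d=R.T@np.linalg.solve(K,[*uv,1]);o=-R.T@t;return o+d*(z-o[2])/d[2]
E
cat > step.py <<'E'
# numbers for a move: target TCP pos and tool matrix -> fractions
from h import *
def frac(p,Rt):
    R,p0=tool();return np.round(R.T@(np.asarray(p)-p0)/.25,3),np.round(Ro.from_matrix(R.T@Rt).as_rotvec()/np.pi,3)
def down(a,tilt=0,dirn=None):  # tool y along horizontal angle a, z down
    y=np.array([np.cos(a),np.sin(a),0]);z=np.array([0,0,-1.])
    return np.c_[np.cross(y,z),y,z]
E
python3 - <<'E'
from h import *
S,T=fixed("scene"),fixed("top")
a,r1=tri([(S,(266.2,247.2)),(T,(346.6,172.6))]);b,r2=tri([(S,(284.8,218.0)),(T,(310.6,154.2))])
print(a,r1,b,r2,"len",np.linalg.norm(a-b),"mid",(a+b)/2,"yaw",np.degrees(np.arctan2(*(b-a)[1::-1])))
im=cv2.imread("pics/top0.png");h=cv2.cvtColor(im,cv2.COLOR_BGR2HSV)
m=cv2.inRange(h,(5,110,60),(18,255,255));m[:, :130]=0;m[:,260:]=0;m[:85]=0;m[160:]=0
c=max(cv2.findContours(m,0,1)[0],key=cv2.contourArea)
bx=cv2.boxPoints(cv2.minAreaRect(c));print(bx.tolist())
for q in bx: print(np.round(onz(T,q,.346),4))
for q in((197.6,193.6),(199.9,145.9)):
    print("hook",[np.round(onz(T,q,z),4).tolist() for z in(.205,.235)])
print(proj(S,[.47,.14,.22]))
E
```

```text
[ 0.54827089 -0.27386053  0.17627932] [[-0.3, 0.1], [-0.0, -0.3]] [ 0.60215276 -0.1724683   0.16887706] [[-0.1, 0.0], [-0.0, -0.1]] len 0.11505838636046711 mid [ 0.57521183 -0.22316441  0.17257819] yaw 62.01292560703363
[[141.6814422607422, 142.74205017089844], [142.8469696044922, 96.12118530273438], [246.70704650878906, 98.71768188476562], [245.54151916503906, 145.3385467529297]]
[0.5966 0.2713 0.346 ]
[0.7162 0.2717 0.346 ]
[0.7107 0.0096 0.346 ]
[0.591  0.0121 0.346 ]
hook [[0.4833, 0.1467, 0.205], [0.4803, 0.1431, 0.235]]
hook [[0.6176, 0.1423, 0.205], [0.6115, 0.1388, 0.235]]
[242.31020742 131.10461862]
```

```bash
python3 - <<'E'
from step import *
print(frac([.46,.26,.36],down(np.radians(-2))));print(wrist()[0][0])
E
```

```text
(array([-1.317, -0.547, -0.515]), array([ 0.   , -0.   ,  0.389]))
[282.08141978   0.         255.86486369]
```

Call:
send_rows(motion=[-0.1,-0.05,-0.2,0,0,0.035,1,-0.25,-0.1,-0.35,0,0,0.07,1,-0.4,-0.15,-0.51,0,0,0.11,1,-0.55,-0.22,-0.51,0,0,0.15,1,-0.7,-0.3,-0.51,0,0,0.19,1,-0.85,-0.35,-0.51,0,0,0.23,1,-1,-0.41,-0.51,0,0,0.27,1,-1,-0.41,-0.51,0,0,0.31,1,-1,-0.41,-0.51,0,0,0.35,1,-1,-0.41,-0.51,0,0,0.389,1,-1,-0.41,-0.51,0,0,0.389,1,-1,-0.41,-0.51,0,0,0.389,1])

```text
time: 1.6
eef_pos: [0.3995, 0.3212, 0.3589]
eef_rot: [3.141, -0.0, 1.538]
contact_force: [-0.5, -0.4, 0.5]
finger_gap: 0.086
gripper_force: 0.0
```

```bash
python3 - <<'E'
from step import *
o=env.get_obs();print(o["time"],o["eef_pos"],np.degrees(o["eef_rot"]))
np.savez("w1.npz",R=tool()[0],p=tool()[1]);cv2.imwrite("pics/w1.png",cams.read_camera("wrist")[:,:,::-1])
print(frac([.46,.07,.36],down(np.radians(-2))))
E
```

```text
1.6 [0.39945961 0.32120421 0.35891662] [ 1.79993774e+02 -1.05468765e-02  8.81459477e+01]
(array([-0.998,  0.275, -0.004]), array([ 0.   , -0.   ,  0.001]))
```

Call:
send_rows(motion=[-0.16,0.05,0,0,0,0,1,-0.32,0.1,0,0,0,0,1,-0.48,0.15,0,0,0,0,1,-0.64,0.2,0,0,0,0,1,-0.8,0.24,0,0,0,0,1,-1,0.27,0,0,0,0,1,-1,0.27,0,0,0,0,1,-1,0.27,0,0,0,0,1])

```text
time: 2.32
eef_pos: [0.4582, 0.0671, 0.3588]
eef_rot: [3.141, 0.0, 1.533]
contact_force: [0.1, 0.5, 0.5]
finger_gap: 0.0851
gripper_force: 0.0
```

```bash
python3 - <<'E'
from step import *
np.savez("w2.npz",R=tool()[0],p=tool()[1]);cv2.imwrite("pics/w2.png",cams.read_camera("wrist")[:,:,::-1])
c=[cv2.resize(cv2.imread(f"pics/w{i}.png"),(800,600))  for i in(1,2)]
L=[np.load(f"w{i}.npz") for i in(1,2)]
for l in L: print(l["p"],[np.round(proj(wrist((l["R"],l["p"])),q)).tolist() for q in([.48,.1455,.23],[.59,.142,.23],[.51,.144,.22])])
cv2.imwrite("pics/w12.png",np.hstack([cv2.resize(cv2.imread(f"pics/w{i}.png"),(400,300)) for i in(1,2)]))
g=[.5612,-.2493]; print(frac([*g,.28],down(np.radians(-28))))
E
```

```text
[0.39945961 0.32120421 0.35891662] [[326.0, 318.0], [417.0, 318.0], [348.0, 313.0]]
[0.45822994 0.06713343 0.35881712] [[274.0, 100.0], [394.0, 99.0], [305.0, 100.0]]
(array([-1.258,  0.457,  0.315]), array([-0.   , -0.   ,  0.144]))
```

View pics/w12.png

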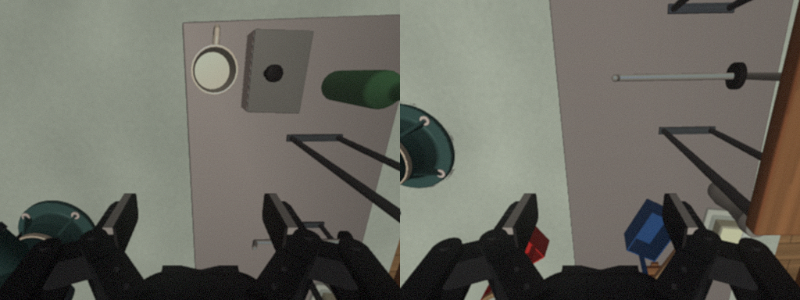

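The left view shows the hook tip at about (324,311) with the upturn. In the right view the arm runs from (275,100) to the black disc at about (430,97). I'll zoom in to refine.

```bash
python3 - <<'E'
from h import *
a=cv2.imread("pics/w1.png")[290:350,310:390];b=cv2.imread("pics/w2.png")[70:130,260:340];c=cv2.imread("pics/w2.png")[60:135,370:470]
f=lambda x:cv2.resize(x,(400,300),interpolation=cv2.INTER_CUBIC)
cv2.imwrite("pics/w12z.png",np.vstack([np.hstack([f(a),f(b)]),np.hstack([f(c),f(c)*0])]))
E
```

```text
(no output)
```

View pics/w12z.png

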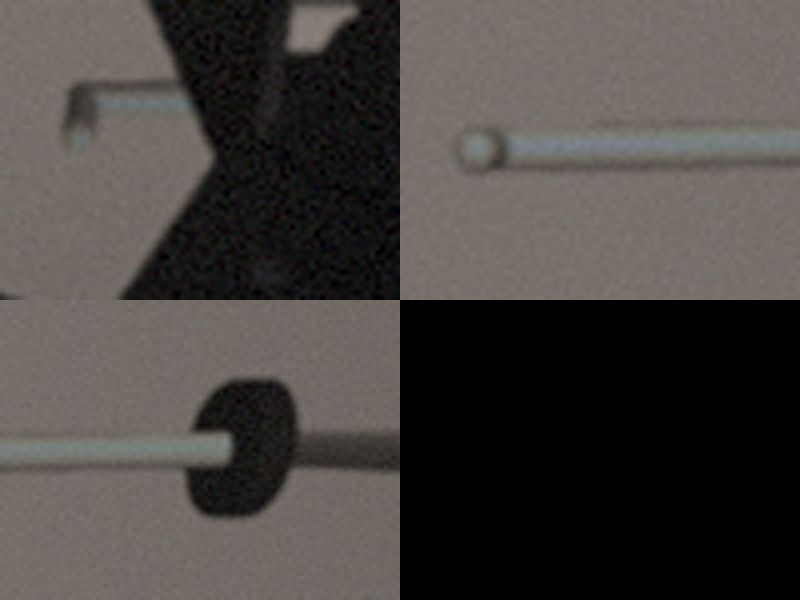

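Call:
send_rows(motion=[-0.16,0.05,0.0,0,0,0.03,1,-0.32,0.1,0,0,0,0.06,1,-0.48,0.15,0,0,0,0.09,1,-0.64,0.2,0,0,0,0.12,1,-0.8,0.25,0,0,0,0.144,1,-0.95,0.3,0,0,0,0.144,1,-0.95,0.3,0,0,0,0.144,1,-0.95,0.3,0,0,0,0.144,1])

```text
time: 3.03
eef_pos: [0.5257, -0.1704, 0.3573]
eef_rot: [-3.139, -0.001, 1.084]
contact_force: [-0.7, 0.4, -0.2]
finger_gap: 0.0852
gripper_force: 0.0
```

```bash
python3 - <<'E'
from step import *
L=[np.load(f"w{i}.npz") for i in(1,2)];C=[wrist((l["R"],l["p"])) for l in L]
print("tip",tri([(C[0],(325.4,317.6)),(C[1],(275.6,99.6))]))
# arm centreline: plane of w2 line vs ray of w1
K,R,t=C[1];ray=lambda c,uv:c[1].T@np.linalg.solve(c[0],[*uv,1])
f=lambda x,y:(260+(x+.5)/5-.5,70+(y+.5)/5-.5)
n=np.cross(ray(C[1],f(120,149)),ray(C[1],f(390,144)));o2=-R.T@t
for v in(98,102,105):
    uv=(310+(140.5)/5-.5,290+(v+.5)/5-.5);o1=-C[0][1].T@C[0][2];d=ray(C[0],uv);s=n@(o2-o1)/(n@d);print("arm",o1+s*d)
for z in(.21,.22,.23): print(onz(C[1],f(120,149),z),onz(C[1],f(390,144),z),"disc",onz(C[1],(427.6,96.4),z))
w=wrist();np.savez("w3.npz",R=tool()[0],p=tool()[1]);im=cams.read_camera("wrist");cv2.imwrite("pics/w3.png",im[:,:,::-1])
print([np.round(proj(w,q)).tolist() for q in([.5483,-.2739,.17],[.6022,-.1725,.17])])
print(frac([.5612,-.2493,.26],down(np.radians(-28))))
E
```

```text
tip (array([0.48007149, 0.14641358, 0.2286789 ]), [[0.6, -0.2], [-0.7, 0.2]])
arm [0.49792552 0.14594046 0.21495406]
arm [0.49753527 0.14597899 0.2163741 ]
arm [0.49724452 0.14600769 0.21743208]
[0.48988998 0.14600885 0.21      ] [0.54310537 0.14486049 0.21      ] disc [0.63149053 0.14326544 0.21      ]
[0.48896227 0.14624085 0.22      ] [0.54035945 0.14513173 0.22      ] disc [0.62572477 0.14359117 0.22      ]
[0.48803456 0.14647285 0.23      ] [0.53761354 0.14540296 0.23      ] disc [0.61995901 0.14391691 0.23      ]
[[308.0, 229.0], [314.0, 140.0]]
(array([-0.217,  0.277,  0.392]), array([-0.001, -0.   ,  0.001]))
```

Call:
send_rows(motion=[-0.1,0.1,0.12,0,0,0,1,-0.2,0.2,0.24,0,0,0,1,-0.217,0.277,0.35,0,0,0,1,-0.217,0.277,0.35,0,0,0,1,-0.217,0.277,0.35,0,0,0,1,-0.217,0.277,0.35,0,0,0,1])

```text
time: 3.58
eef_pos: [0.5611, -0.2487, 0.2727]
eef_rot: [3.141, -0.001, 1.087]
contact_force: [-0.2, 0.1, 1.9]
finger_gap: 0.0852
gripper_force: 0.0
```

```bash
python3 - <<'E'
from step import *
w=wrist();np.savez("w4.npz",R=tool()[0],p=tool()[1]);im=cams.read_camera("wrist");cv2.imwrite("pics/w4.png",im[:,:,::-1])
print(tool()[1],[np.round(proj(w,q)).tolist() for q in([.5483,-.2739,.17],[.6022,-.1725,.17])])
a=cv2.imread("pics/w3.png")[100:280,190:430];b=cv2.imread("pics/w4.png")[60:360,110:510]
cv2.imwrite("pics/w34.png",np.hstack([cv2.resize(x,(400,300)) for x in(a,b)])) 
E
```

```text
[ 0.5612879  -0.24903487  0.27420985] [[255.0, 219.0], [255.0, 92.0]]
```

View pics/w34.png

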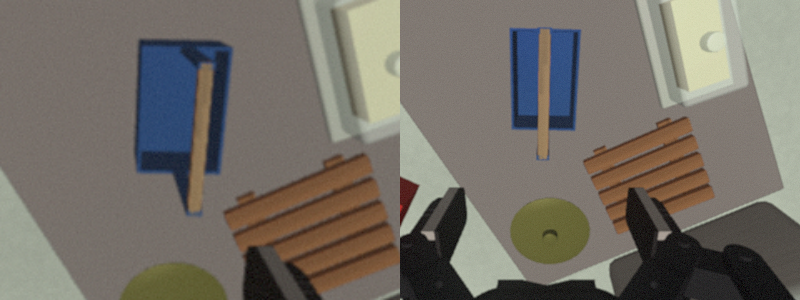

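The left crop shows the bar from (314,138) to (307,228). The right shows it from (254,88) to (253,218), both within 4 px of the prediction, so this is the blue basket.

```bash
python3 - <<'E'
from step import *
L=[np.load(f"w{i}.npz") for i in(3,4)];C=[wrist((l["R"],l["p"])) for l in L]
b,r=tri([(C[0],(313.6,138.4)),(C[1],(254.,88.))]);a,r2=tri([(C[0],(307,227.8)),(C[1],(253.,218.))])
print(a,b,r,r2,np.linalg.norm(a-b));m=(a+b)/2;u=(b-a)/np.linalg.norm(b-a);print(m,"yaw",np.degrees(np.arctan2(u[1],u[0])))
for z in(.17,):
    e=[onz(C[1],p,z) for p in((254,88.),(253,218.))];print("at z",z,e,(e[0]+e[1])/2,np.linalg.norm(e[0]-e[1]),np.degrees(np.arctan2(*(e[0]-e[1])[1::-1])))
E
```

```text
[ 0.54779083 -0.27079912  0.17225006] [ 0.60252662 -0.16922715  0.17394235] [[0.2, -0.2], [-0.2, 0.3]] [[-0.0, 0.1], [0.0, -0.1]] 0.11539382453242689
[ 0.57515872 -0.22001313  0.17309621] yaw 61.68036129499439
at z 0.17 [array([ 0.60281281, -0.16904021,  0.17      ]), array([ 0.54719837, -0.2718169 ,  0.17      ])] [ 0.57500559 -0.22042855  0.17      ] 0.11685894781519898 61.581327705273935
```

Call:
send_rows(motion=[0.01,-0.004,0.1,0,0,0,1,0.01,-0.004,0.2,0,0,0,1,0.01,-0.004,0.3,0,0,0,1,0.01,-0.004,0.38,0,0,0,1,0.01,-0.004,0.44,0,0,0,1,0.01,-0.004,0.48,0,0,0,1,0.01,-0.004,0.5,0,0,0,1,0.01,-0.004,0.5,0,0,0,1,0.01,-0.004,0.5,0,0,0,-1,0.01,-0.004,0.5,0,0,0,-1,0.01,-0.004,0.5,0,0,0,-1,0.01,-0.004,0.5,0,0,0,-1,0.01,-0.004,0.5,0,0,0,-1,0.01,-0.004,0.5,0,0,0,-1,0.01,-0.004,0.5,0,0,0,-1,0.01,-0.004,0.5,0,0,0,-1])

```text
time: 4.97
eef_pos: [0.5605, -0.2487, 0.1464]
eef_rot: [-3.141, 0.0, 1.083]
contact_force: [-1.2, -0.2, 1.1]
finger_gap: 0.0085
gripper_force: 59.1
```

Call:
send_rows(motion=[0,0,-0.03,0,0,0,-1,0,0,-0.08,0,0,0,-1,0,0,-0.14,0,0,0,-1,0,0,-0.2,0,0,0,-1,0,0,-0.26,0,0,0,-1,0,0,-0.32,0,0,0,-1,0,0,-0.37,0,0,0,-1,0,0,-0.4,0,0,0,-1,0,0,-0.4,0,0,0,-1,0,0,-0.4,0,0,0,-1])

```text
time: 5.8
eef_pos: [0.5609, -0.2486, 0.2465]
eef_rot: [3.141, -0.0, 1.083]
contact_force: [0.3, -0.5, -4.8]
finger_gap: 0.0086
gripper_force: 58.5
```

```bash
python3 - <<'E'
from step import *
o=env.get_obs();print(o["eef_pos"],o["contact_force"],o["wrist_torque"],o["finger_gap"])
w=wrist();im=cams.read_camera("wrist");cv2.imwrite("pics/w5.png",im[:,:,::-1])
R,p=tool()
# predicted far end of bar (tool x=+89 if offset 30), z grasp plane top face
for x in(.085,.09,.095): print(x,np.round(proj(w,p+R@np.array([x,0,-.0237])),1))
a=cv2.imread("pics/w5.png")[60:360,60:460]
cv2.imwrite("pics/w5c.png",cv2.resize(a,(800,600)))
rk=np.radians(-1.2);print(frac([.41,.117,.25],down(rk)))
E
```

```text
[ 0.56089205 -0.24855474  0.24651788] [ 0.27540579 -0.46081742 -4.79665482] [-0.10955091  0.03417486  0.0070358 ] 0.00861430940821804
0.085 [251.8  95.4]
0.09 [251.8  82.2]
0.095 [251.7  68.7]
(array([ 1.009, -1.217, -0.016]), array([-0.   , -0.   , -0.148]))
```

View pics/w5c.png

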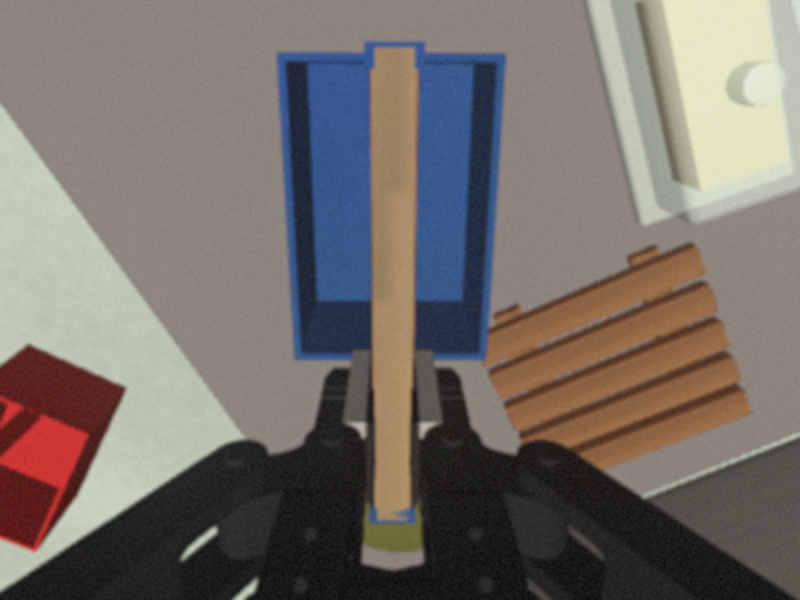

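The bar is held square. In this view its far end is at about (256,83) and its near end at about (256,313). Next I compute its centre along the tool's x.

```bash
python3 - <<'E'
from step import *
w=wrist();R,p=tool()
X=np.linspace(-.06,.12,1801)
for z in(-.0237,-.0187):
    V=np.array([proj(w,p+R@np.array([x,0,z]))[1] for x in X]);f=lambda v:X[abs(V-v).argmin()]
    print(z,f(83.5),f(313.5),f(83.5)-f(313.5),(f(83.5)+f(313.5))/2)
E
```

```text
-0.0237 0.08939999999999998 -0.024600000000000004 0.11399999999999999 0.032399999999999984
-0.0187 0.08959999999999999 -0.0292 0.11879999999999999 0.03019999999999999
```

Call:
send_rows(motion=[0.01,-0.03,0,0,0,-0.01,-1,0.03,-0.1,0,0,0,-0.02,-1,0.06,-0.2,0,0,0,-0.035,-1,0.09,-0.3,0,0,0,-0.05,-1,0.12,-0.4,0,0,0,-0.065,-1,0.15,-0.5,0,0,0,-0.08,-1,0.18,-0.6,0,0,0,-0.1,-1,0.2,-0.7,0,0,0,-0.115,-1,0.22,-0.78,0,0,0,-0.13,-1,0.23,-0.83,0,0,0,-0.14,-1,0.23,-0.85,0,0,0,-0.148,-1,0.23,-0.85,0,0,0,-0.148,-1,0.23,-0.85,0,0,0,-0.148,-1])

```text
time: 6.93
eef_pos: [0.4001, -0.0985, 0.2458]
eef_rot: [3.142, 0.0, 1.548]
contact_force: [1.2, 0.2, -3.2]
finger_gap: 0.0088
gripper_force: 58.6
```

```bash
python3 - <<'E'
from step import *
rk=np.radians(-1.2);print(frac([.39,.1175,.24],down(rk)))
E
```

```text
(array([ 0.863, -0.06 ,  0.023]), array([ 0.   ,  0.   , -0.001]))
```

Call:
send_rows(motion=[0.03,0,0,0,0,0,-1,0.1,-0.01,0,0,0,0,-1,0.2,-0.02,0,0,0,0,-1,0.3,-0.03,0.01,0,0,0,-1,0.4,-0.04,0.02,0,0,0,-1,0.5,-0.05,0.02,0,0,0,-1,0.6,-0.06,0.02,0,0,0,-1,0.7,-0.06,0.02,0,0,0,-1,0.78,-0.06,0.02,0,0,0,-1,0.83,-0.06,0.02,0,0,0,-1,0.855,-0.06,0.02,0,0,0,-1,0.863,-0.06,0.02,0,0,0,-1,0.863,-0.06,0.02,0,0,0,-1,0.863,-0.06,0.02,0,0,0,-1])

```text
time: 8.1
eef_pos: [0.39, 0.1172, 0.2411]
eef_rot: [-3.141, 0.001, 1.547]
contact_force: [0.2, -0.9, -3.4]
finger_gap: 0.0089
gripper_force: 58.5
```

```bash
python3 - <<'E'
from step import *
rk=np.radians(-1.2)
o=env.get_obs();print(o["eef_pos"],o["contact_force"])
im=cams.read_camera("wrist");cv2.imwrite("pics/w6.png",im[:,:,::-1])
s=cams.read_camera("scene");cv2.imwrite("pics/s6.png",s[:,:,::-1])
S=fixed("scene");print(proj(S,[.39,.148,.25]))
c=np.hstack([cv2.resize(cv2.imread("pics/w6.png"),(400,300)),cv2.resize(cv2.imread("pics/s6.png")[80:185,190:330],(400,300))]);cv2.imwrite("pics/c6.png",c)
print(frac([.508,.1149,.24],down(rk)))
w=wrist();print("tip",proj(w,[.480,.1464,.2287]),"arm",proj(w,[.55,.145,.217]))
E
```

```text
[0.39001381 0.11723078 0.24112277] [ 0.16425955 -0.8534768  -3.37896418]
[217.56262867 122.26785949]
(array([0.003, 0.472, 0.005]), array([-0.   ,  0.   , -0.001]))
tip [405.41248177 189.72672176] arm [508.09614672 183.05230895]
```

View pics/c6.png

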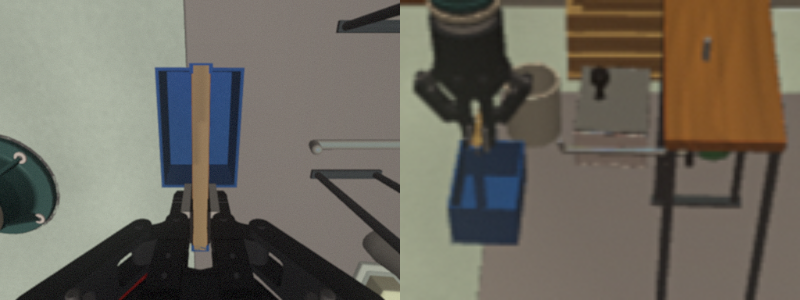

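Wrist view: the tip is at (403,188), against a prediction of (405,190). The bar is square to the arm. Now forward over the tip.

Call:
send_rows(motion=[0,0.02,0,0,0,0,-1,0,0.06,0,0,0,0,-1,0,0.11,0,0,0,0,-1,0,0.16,0,0,0,0,-1,0,0.21,0,0,0,0,-1,0,0.26,0,0,0,0,-1,0,0.31,0,0,0,0,-1,0,0.36,0,0,0,0,-1,0,0.41,0,0,0,0,-1,0,0.45,0,0,0,0,-1,0,0.472,0,0,0,0,-1,0,0.472,0,0,0,0,-1,0,0.472,0,0,0,0,-1,0,0.472,0,0,0,0,-1])

```text
time: 9.37
eef_pos: [0.5074, 0.1152, 0.2413]
eef_rot: [-3.141, -0.0, 1.548]
contact_force: [0.7, -0.6, -2.9]
finger_gap: 0.0087
gripper_force: 58.5
```

```bash
python3 - <<'E'
from step import *
o=env.get_obs();print(o["eef_pos"],o["contact_force"],o["wrist_torque"])
print(frac([.508,.1149,.24],down(np.radians(-1.2))))
E
```

```text
[0.50740726 0.11516745 0.2412962 ] [ 0.73496373 -0.57300631 -2.86202396] [-0.10643586  0.01022412  0.00832709]
(array([-0.001,  0.002,  0.005]), array([-0., -0., -0.]))
```

Call:
send_rows(motion=[0,0,0.02,0,0,0,-1,0,0,0.045,0,0,0,-1,0,0,0.07,0,0,0,-1,0,0,0.09,0,0,0,-1,0,0,0.105,0,0,0,-1,0,0,0.112,0,0,0,-1,0,0,0.112,0,0,0,-1,0,0,0.112,0,0,0,-1])

```text
time: 10.03
eef_pos: [0.5078, 0.1152, 0.2133]
eef_rot: [3.142, -0.0, 1.548]
contact_force: [0.6, 1.1, -1.7]
finger_gap: 0.0083
gripper_force: 58.5
```

Call:
send_rows(motion=[0,0,0.004,0,0,0,-1,0,0,0.008,0,0,0,-1,0,0,0.012,0,0,0,-1,0,0,0.016,0,0,0,-1,0,0,0.016,0,0,0,-1])

```text
time: 10.45
eef_pos: [0.5077, 0.1151, 0.2091]
eef_rot: [-3.141, 0.0, 1.548]
contact_force: [-0.3, -0.6, -3.8]
finger_gap: 0.0085
gripper_force: 58.5
```

Call:
send_rows(motion=[0,0,0.003,0,0,0,-1,0,0,0.006,0,0,0,-1,0,0,0.008,0,0,0,-1,0,0,0.008,0,0,0,-1])

```text
time: 10.78
eef_pos: [0.5077, 0.1152, 0.2071]
eef_rot: [-3.141, -0.0, 1.548]
contact_force: [0.1, 0.3, -3.1]
finger_gap: 0.0085
gripper_force: 58.5
```

Call:
send_rows(motion=[0,0,0.003,0,0,0,-1,0,0,0.006,0,0,0,-1,0,0,0.006,0,0,0,-1])

```text
time: 11.03
eef_pos: [0.5077, 0.1152, 0.2056]
eef_rot: [-3.141, -0.0, 1.548]
contact_force: [-0.7, -0.4, -3.5]
finger_gap: 0.0086
gripper_force: 58.5
```

```bash
python3 - <<'E'
from workcell import env
o=env.get_obs();print(o["eef_pos"],o["contact_force"],o["wrist_torque"])
E
```

```text
[0.50770371 0.11517089 0.20563901] [-0.67034243 -0.37546561 -3.52876305] [-0.08562049  0.06890489 -0.00776232]
```

Call:
send_rows(motion=[0,0,0.003,0,0,0,-1,0,0,0.006,0,0,0,-1,0,0,0.006,0,0,0,-1])

```text
time: 11.28
eef_pos: [0.5078, 0.1152, 0.2042]
eef_rot: [-3.142, -0.0, 1.548]
contact_force: [0.4, -0.2, -3.5]
finger_gap: 0.0089
gripper_force: 58.6
```

Call:
send_rows(motion=[0,0,0.003,0,0,0,-1,0,0,0.005,0,0,0,-1,0,0,0.005,0,0,0,-1])

```text
time: 11.53
eef_pos: [0.5079, 0.1152, 0.2038]
eef_rot: [3.141, -0.0, 1.548]
contact_force: [-0.7, -0.1, -0.4]
finger_gap: 0.0089
gripper_force: 59.0
```

Call:
send_rows(motion=[0,0,0.001,0,0,0,-1,0,0,0.002,0,0,0,-1,0,0,0.002,0,0,0,-1])

```text
time: 11.78
eef_pos: [0.5079, 0.1151, 0.2035]
eef_rot: [3.14, -0.0, 1.548]
contact_force: [-2.4, -1.1, 3.2]
finger_gap: 0.009
gripper_force: 59.4
```

```bash
python3 - <<'E'
from workcell import env
o=env.get_obs();print(o["eef_pos"],o["contact_force"],o["wrist_torque"])
E
```

```text
[0.50793578 0.11514982 0.20354829] [-2.37971608 -1.11744879  3.24119219] [-0.04280505  0.36228812  0.06940358]
```

Call:
send_rows(motion=[0,0,-0.001,0,0,0,-1,0,0,-0.001,0,0,0,-0.7,0,0,-0.001,0,0,0,-0.6,0,0,-0.001,0,0,0,-0.5,0,0,-0.001,0,0,0,-0.3,0,0,-0.001,0,0,0,-0.1,0,0,-0.001,0,0,0,0.1,0,0,-0.001,0,0,0,0.1,0,0,-0.001,0,0,0,0.1])

```text
time: 12.53
eef_pos: [0.5078, 0.1152, 0.2027]
eef_rot: [3.142, -0.0, 1.548]
contact_force: [0.5, -0.6, -0.2]
finger_gap: 0.0464
gripper_force: 0.0
```

```bash
python3 - <<'E'
from step import *
o=env.get_obs();print(o["time"],o["eef_pos"],o["contact_force"],o["wrist_torque"],o["finger_gap"])
im=cams.read_camera("wrist");cv2.imwrite("pics/w7.png",im[:,:,::-1]);s=cams.read_camera("scene");cv2.imwrite("pics/s7.png",s[:,:,::-1])
c=np.hstack([cv2.resize(cv2.imread("pics/w7.png"),(400,300)),cv2.resize(cv2.imread("pics/s7.png")[80:185,210:350],(400,300))]);cv2.imwrite("pics/c7.png",c)
E
```

```text
12.5333 [0.50781431 0.11517492 0.20274414] [ 0.45903347 -0.61189767 -0.17109249] [-0.00920962 -0.09673437  0.0437797 ] 0.04636375616567087
```

View pics/c7.png

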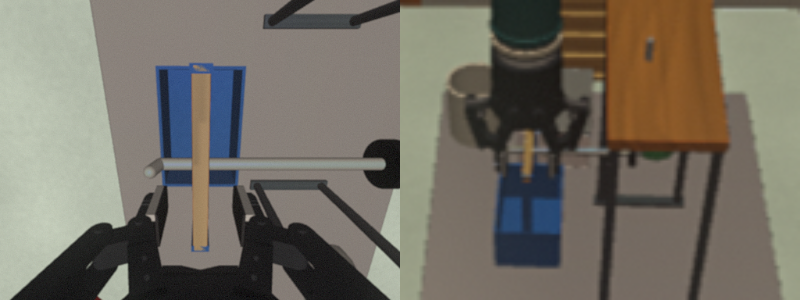

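Basket hangs on the hook, level, with the fingers clear on both sides of the bar. The arm crosses the bar at its middle. Retreat upward, then back.

Call:
send_rows(motion=[0,0,-0.03,0,0,0,0.1,0,0,-0.08,0,0,0,0.1,0,0,-0.15,0,0,0,0.1,0,0,-0.25,0,0,0,0.1,0,0,-0.38,0,0,0,0.1,0,0,-0.5,0,0,0,0.1,0,-0.1,-0.62,0,0,0,0.1,0,-0.24,-0.62,0,0,0,0.1,0,-0.4,-0.62,0,0,0,0.1,0,-0.55,-0.62,0,0,0,0.1,0,-0.68,-0.62,0,0,0,0.1,0,-0.72,-0.62,0,0,0,0.1,0,-0.72,-0.62,0,0,0,0.1])

```text
time: 13.72
eef_pos: [0.3262, 0.1194, 0.3606]
eef_rot: [3.136, -0.001, 1.549]
contact_force: [0.5, -0.2, 1.4]
finger_gap: 0.0468
gripper_force: 0.0
```

```bash
cat >> step.py <<'E'
def tilted(rk,deg):  # tool y along rack y, z forward (+x rack) and down
    t=np.radians(deg);y=np.array([-np.sin(rk),np.cos(rk),0]);f=np.array([np.cos(rk),np.sin(rk),0])
    z=np.sin(t)*f+np.array([0,0,-np.cos(t)]);return np.c_[np.cross(y,z),y,z]
E
python3 - <<'E'
from step import *
rk=np.radians(-1.2);o=env.get_obs();print(o["time"],o["eef_pos"],o["qpos"])
print(frac([.40,.148,.30],tilted(rk,40)))
E
```

```text
13.7167 [0.32616352 0.11935305 0.36057361] [ 1.86947942e-01 -3.56510133e-01  1.50700518e+00  1.76268360e-04
  1.98500894e+00  2.08326861e-01]
(array([0.121, 0.291, 0.244]), array([-0.172, -0.173, -0.478]))
```

Call:
send_rows(motion=[0,0,0,-0.011,-0.012,-0.032,0.1,0,0,0,-0.023,-0.023,-0.064,0.1,0,0,0,-0.034,-0.035,-0.096,0.1,0,0,0,-0.046,-0.046,-0.127,0.1,0,0,0,-0.057,-0.058,-0.159,0.1,0,0,0,-0.069,-0.069,-0.191,0.1,0.02,0.04,0.03,-0.08,-0.081,-0.223,0.1,0.04,0.08,0.06,-0.092,-0.092,-0.255,0.1,0.06,0.12,0.09,-0.103,-0.104,-0.287,0.1,0.07,0.16,0.12,-0.115,-0.115,-0.319,0.0,0.09,0.2,0.15,-0.126,-0.127,-0.351,0.0,0.1,0.24,0.2,-0.138,-0.138,-0.382,0.0,0.121,0.291,0.244,-0.149,-0.15,-0.414,0.0,0.121,0.291,0.244,-0.161,-0.161,-0.446,0.0,0.121,0.291,0.244,-0.172,-0.173,-0.478,0.0,0.121,0.291,0.244,-0.172,-0.173,-0.478,0.0,0.121,0.291,0.244,-0.172,-0.173,-0.478,0.0,0.121,0.291,0.244,-0.172,-0.173,-0.478,0.0])

```text
time: 15.22
eef_pos: [0.4019, 0.1479, 0.2977]
eef_rot: [-3.141, 0.693, 3.116]
contact_force: [-0.3, 0.8, 0.1]
finger_gap: 0.0429
gripper_force: 0.0
```

```bash
python3 - <<'E'
from step import *
rk=np.radians(-1.2);o=env.get_obs();print(o["time"],o["eef_pos"],np.round(o["qpos"],2),o["finger_gap"])
print(frac([.45,.1472,.210],tilted(rk,40)))
# wrist view: bar & arm in this frame
w=wrist();im=cams.read_camera("wrist");cv2.imwrite("pics/w8.png",im[:,:,::-1])
for q in([.508,.146+.0595,.2274],[.508,.146-.0595,.2274],[.4801,.1464,.2287],[.508,.146,.2274]): print(np.round(proj(w,q)))
E
```

```text
15.2167 [0.40194448 0.14789734 0.29772086] [ 0.44 -0.64  1.94 -0.31  1.21 -1.09] 0.042870215971406396
(array([0.076, 0.002, 0.393]), array([-0.001, -0.002, -0.001]))
[315. 215.]
[199. 217.]
[256. 204.]
[257. 216.]
```

Call:
send_rows(motion=[0.01,0,0.05,0,0,0,0,0.02,0,0.12,0,0,0,0,0.04,0,0.2,0,0,0,0,0.055,0,0.28,0,0,0,0,0.07,0,0.34,0,0,0,0,0.076,0.002,0.38,0,0,0,0,0.076,0.002,0.393,0,0,0,0,0.076,0.002,0.393,0,0,0,0,0.076,0.002,0.393,0,0,0,0])

```text
time: 16.02
eef_pos: [0.4498, 0.1473, 0.2099]
eef_rot: [-3.14, 0.693, 3.119]
contact_force: [-0.4, -0.2, -0.3]
finger_gap: 0.0427
gripper_force: 0.0
```

```bash
python3 - <<'E'
from step import *
rk=np.radians(-1.2);o=env.get_obs();print(o["time"],o["eef_pos"],o["contact_force"],np.round(o["qpos"],2))
for x in(.485,.5,.6157): print(x,frac([x,.1464-(x-.48)*.021,.210],tilted(rk,40)))
im=cams.read_camera("wrist");cv2.imwrite("pics/w9.png",im[:,:,::-1])
s=cams.read_camera("scene");cv2.imwrite("pics/s9.png",s[:,:,::-1])
h=cv2.cvtColor(im,cv2.COLOR_RGB2HSV);m=cv2.inRange(h,(8,70,90),(22,200,255));n,l,st,ce=cv2.connectedComponentsWithStats(m)
print([(st[i].tolist(),np.round(ce[i]).tolist()) for i in range(1,n) if st[i][4]>150])
w=wrist();print(proj(w,[.508,.2055,.2224]),proj(w,[.508,.0865,.2224]))
E
```

```text
16.0167 [0.44984077 0.14731081 0.20993525] [-0.42603657 -0.23571624 -0.27273624] [ 0.36 -0.52  2.05 -0.3   0.97 -1.1 ]
0.485 (array([-0.108, -0.001,  0.09 ]), array([-0.001, -0.002, -0.   ]))
0.5 (array([-0.155, -0.001,  0.128]), array([-0.001, -0.002, -0.   ]))
0.6157 (array([-0.511,  0.001,  0.424]), array([-0.001, -0.002, -0.   ]))
[([473, 189, 25, 24, 167], [484.0, 196.0]), ([480, 200, 32, 22, 209], [498.0, 211.0]), ([489, 218, 23, 23, 238], [501.0, 231.0]), ([212, 285, 89, 18, 1236], [256.0, 294.0])]
[337.87297276 288.12369387] [174.69030277 289.13613101]
```

Call:
send_rows(motion=[-0.03,0,0.025,0,0,0,0,-0.065,0,0.054,0,0,0,0,-0.1,-0.001,0.083,0,0,0,0,-0.11,-0.001,0.091,0,0,0,0,-0.12,-0.001,0.1,0,0,0,0,-0.13,-0.001,0.108,0,0,0,0,-0.14,-0.001,0.116,0,0,0,0,-0.145,-0.001,0.12,0,0,0,0,-0.145,-0.001,0.12,0,0,0,0])

```text
time: 16.87
eef_pos: [0.4965, 0.1457, 0.2092]
eef_rot: [-3.139, 0.693, 3.119]
contact_force: [0.3, 0.0, 0.1]
finger_gap: 0.0425
gripper_force: 0.0
```

```bash
cat > bar.py <<'E'
from step import *
rk=np.radians(-1.2)
def see():
    o=env.get_obs();print(round(o["time"],2),np.round(o["eef_pos"],4),np.round(o["contact_force"],1),np.round(o["wrist_torque"],2),np.round(o["qpos"],2))
    w=wrist();im=cams.read_camera("wrist");cv2.imwrite(f"pics/p{int(o['time']*100)}.png",im[:,:,::-1])
    h=cv2.cvtColor(im,cv2.COLOR_RGB2HSV);m=cv2.inRange(h,(8,70,90),(22,200,255));m[:230]=0
    n,l,st,ce=cv2.connectedComponentsWithStats(m)
    for i in range(1,n):
        if st[i][4]>150:
            ys,xs=np.nonzero(l==i);print(st[i].tolist(),"slope",np.polyfit(xs,ys,1))
            for z in(.2224,): print("bar at z",z,onz(w,(xs.mean(),ys.mean()),z))
E
python3 -c "
from bar import *
see()
for x in(.53,.56,.59,.6157): print(x,frac([x,.1464-(x-.48)*.021,.210],tilted(rk,40)))"
```

```text
16.87 [0.4965 0.1457 0.2092] [0.3 0.  0.1] [0.   0.27 0.03] [ 0.31 -0.41  1.99 -0.27  0.91 -1.15]
[155, 268, 27, 22, 304] slope [ -0.55886748 370.68054452]
bar at z 0.2224 [0.51422226 0.09171671 0.2224    ]
[215, 268, 83, 22, 1461] slope [-1.00140799e-02  2.81253991e+02]
bar at z 0.2224 [0.51950564 0.14550177 0.2224    ]
[331, 268, 25, 21, 286] slope [ 0.60933749 67.25014164]
bar at z 0.2224 [0.51508655 0.19790145 0.2224    ]
0.53 (array([-0.106,  0.002,  0.083]), array([-0.001, -0.002, -0.   ]))
0.56 (array([-0.198,  0.002,  0.16 ]), array([-0.001, -0.002, -0.   ]))
0.59 (array([-0.291,  0.002,  0.237]), array([-0.001, -0.002, -0.   ]))
0.6157 (array([-0.37 ,  0.003,  0.302]), array([-0.001, -0.002, -0.   ]))
```

Call:
send_rows(motion=[-0.01,0,0.008,0,0,0,0,-0.02,0,0.016,0,0,0,0,-0.03,0.001,0.025,0,0,0,0,-0.04,0.001,0.033,0,0,0,0,-0.05,0.001,0.041,0,0,0,0,-0.06,0.001,0.049,0,0,0,0,-0.07,0.001,0.057,0,0,0,0,-0.08,0.001,0.065,0,0,0,0,-0.09,0.002,0.073,0,0,0,0,-0.1,0.002,0.082,0,0,0,0,-0.1,0.002,0.082,0,0,0,0])

```text
time: 17.83
eef_pos: [0.5295, 0.1454, 0.2095]
eef_rot: [-3.139, 0.693, 3.119]
contact_force: [0.4, 0.1, 0.3]
finger_gap: 0.0428
gripper_force: 0.0
```

```bash
python3 -c "
from bar import *
see()
for x in(.56,.59,.6157): print(x,frac([x,.1464-(x-.48)*.021,.210],tilted(rk,40)))"
```

```text
17.83 [0.5295 0.1454 0.2095] [0.4 0.1 0.3] [-0.01  0.26 -0.  ] [ 0.28 -0.33  1.93 -0.25  0.88 -1.18]
[154, 267, 28, 22, 336] slope [ -0.51124772 361.99377752]
bar at z 0.2224 [0.54671268 0.09140318 0.2224    ]
[215, 267, 83, 22, 1615] slope [-4.79174131e-03  2.78216290e+02]
bar at z 0.2224 [0.54948687 0.14483178 0.2224    ]
[330, 266, 27, 22, 318] slope [  0.46948058 113.95974753]
bar at z 0.2224 [0.54617044 0.19712304 0.2224    ]
0.56 (array([-0.096,  0.   ,  0.077]), array([-0.001, -0.002, -0.   ]))
0.59 (array([-0.188,  0.   ,  0.154]), array([-0.001, -0.002, -0.   ]))
0.6157 (array([-0.267,  0.001,  0.22 ]), array([-0.001, -0.002, -0.   ]))
```

Call:
send_rows(motion=[-0.013,0,0.011,0,0,0,0,-0.027,0,0.022,0,0,0,0,-0.04,0,0.033,0,0,0,0,-0.053,0,0.043,0,0,0,0,-0.067,0,0.055,0,0,0,0,-0.08,0,0.065,0,0,0,0,-0.093,0,0.076,0,0,0,0,-0.107,0,0.087,0,0,0,0,-0.12,0,0.098,0,0,0,0,-0.133,0,0.108,0,0,0,0,-0.147,0,0.12,0,0,0,0,-0.16,0,0.13,0,0,0,0,-0.165,0,0.135,0,0,0,0,-0.165,0,0.135,0,0,0,0])

```text
time: 19.05
eef_pos: [0.5825, 0.1441, 0.2096]
eef_rot: [-3.139, 0.693, 3.119]
contact_force: [0.7, 0.8, -0.0]
finger_gap: 0.0431
gripper_force: 0.0
```

```bash
python3 -c "
from bar import *
see()
for x in(.59,.60,.6157): print(x,frac([x,.1464-(x-.48)*.021,.210],tilted(rk,40)))"
```

```text
19.05 [0.5825 0.1441 0.2096] [ 0.7  0.8 -0. ] [-0.01  0.3  -0.03] [ 0.24 -0.21  1.84 -0.23  0.84 -1.22]
[159, 267, 23, 22, 320] slope [ -0.42684656 347.52496982]
bar at z 0.2224 [0.59905208 0.09062875 0.2224    ]
[215, 266, 83, 23, 1651] slope [-5.95843786e-03  2.78374824e+02]
bar at z 0.2224 [0.60278675 0.1434821  0.2224    ]
[330, 266, 27, 22, 332] slope [ 0.51080744 99.50519327]
bar at z 0.2224 [0.59892188 0.19566656 0.2224    ]
0.59 (array([-0.025,  0.001,  0.018]), array([-0.001, -0.002, -0.   ]))
0.6 (array([-0.055,  0.001,  0.044]), array([-0.001, -0.002, -0.   ]))
0.6157 (array([-0.104,  0.001,  0.084]), array([-0.001, -0.002, -0.   ]))
```

Creeping now, at 2 mm per row and then less, watching the force.

Call:
send_rows(motion=[-0.006,0,0.005,0,0,0,0,-0.012,0,0.01,0,0,0,0,-0.018,0,0.015,0,0,0,0,-0.025,0,0.02,0,0,0,0,-0.031,0,0.025,0,0,0,0,-0.037,0,0.03,0,0,0,0,-0.043,0,0.035,0,0,0,0,-0.046,0,0.038,0,0,0,0,-0.046,0,0.038,0,0,0,0])

```text
time: 19.85
eef_pos: [0.5972, 0.1438, 0.2097]
eef_rot: [-3.139, 0.693, 3.119]
contact_force: [-1.0, 0.4, -0.3]
finger_gap: 0.0426
gripper_force: 0.1
```

Call:
send_rows(motion=[-0.003,0,0.0025,0,0,0,0,-0.006,0,0.005,0,0,0,0,-0.006,0,0.005,0,0,0,0])

```text
time: 20.1
eef_pos: [0.599, 0.1438, 0.2097]
eef_rot: [-3.139, 0.693, 3.12]
contact_force: [-0.1, 0.0, -1.0]
finger_gap: 0.0427
gripper_force: 0.3
```

Call:
send_rows(motion=[-0.003,0,0.0025,0,0,0,0,-0.006,0,0.005,0,0,0,0,-0.006,0,0.005,0,0,0,0])

```text
time: 20.35
eef_pos: [0.601, 0.1438, 0.2097]
eef_rot: [-3.139, 0.693, 3.12]
contact_force: [-0.6, 0.4, -0.8]
finger_gap: 0.0428
gripper_force: 0.3
```

Call:
send_rows(motion=[-0.003,0,0.0025,0,0,0,0,-0.006,0,0.005,0,0,0,0,-0.006,0,0.005,0,0,0,0])

```text
time: 20.6
eef_pos: [0.603, 0.1437, 0.2098]
eef_rot: [-3.139, 0.693, 3.119]
contact_force: [-0.1, -0.8, 0.2]
finger_gap: 0.0425
gripper_force: 0.3
```

Call:
send_rows(motion=[-0.003,0,0.0025,0,0,0,0,-0.006,0,0.005,0,0,0,0,-0.006,0,0.005,0,0,0,0])

```text
time: 20.85
eef_pos: [0.6049, 0.1437, 0.2097]
eef_rot: [-3.139, 0.693, 3.119]
contact_force: [0.1, -0.4, -0.1]
finger_gap: 0.0427
gripper_force: 0.3
```

```bash
python3 -c "
from bar import *
see()"
```

```text
20.85 [0.6049 0.1437 0.2097] [ 0.1 -0.4 -0.1] [0.05 0.38 0.01] [ 0.22 -0.16  1.8  -0.22  0.83 -1.23]
[154, 267, 29, 22, 345] slope [ -0.49879285 359.4033256 ]
bar at z 0.2224 [0.62160536 0.08999046 0.2224    ]
[215, 266, 83, 22, 1648] slope [-4.67845851e-03  2.77786053e+02]
bar at z 0.2224 [0.62491747 0.14332284 0.2224    ]
[330, 266, 23, 21, 313] slope [  0.42021358 130.11242478]
bar at z 0.2224 [0.6201955  0.19472626 0.2224    ]
```

Call:
send_rows(motion=[-0.003,0,0.0025,0,0,0,0,-0.005,0,0.004,0,0,0,0,-0.005,0,0.004,0,0,0,0])

```text
time: 21.15
eef_pos: [0.6064, 0.1436, 0.2097]
eef_rot: [-3.139, 0.693, 3.119]
contact_force: [-0.5, 0.5, -1.1]
finger_gap: 0.0428
gripper_force: 0.4
```

Call:
send_rows(motion=[-0.003,0,0.0025,0,0,0,0,-0.004,0,0.003,0,0,0,0,-0.004,0,0.003,0,0,0,0])

```text
time: 21.4
eef_pos: [0.6076, 0.1436, 0.2097]
eef_rot: [-3.139, 0.692, 3.119]
contact_force: [-0.9, -0.3, 0.4]
finger_gap: 0.0424
gripper_force: 0.6
```

Call:
send_rows(motion=[-0.003,0,0.0025,0,0,0,0,-0.004,0,0.003,0,0,0,0,-0.004,0,0.003,0,0,0,0])

```text
time: 21.65
eef_pos: [0.6089, 0.1435, 0.2098]
eef_rot: [-3.139, 0.693, 3.119]
contact_force: [-0.4, -0.3, -0.5]
finger_gap: 0.0428
gripper_force: 0.6
```

Call:
send_rows(motion=[-0.003,0,0.0025,0,0,0,0,-0.004,0,0.003,0,0,0,0,-0.004,0,0.003,0,0,0,0])

```text
time: 21.9
eef_pos: [0.6096, 0.1435, 0.2096]
eef_rot: [-3.139, 0.691, 3.12]
contact_force: [-4.7, -0.5, 0.8]
finger_gap: 0.0425
gripper_force: 2.6
```

Call:
send_rows(motion=[-0.003,0,0.0025,0,0,0,0,-0.004,0,0.003,0,0,0,0,-0.004,0,0.003,0,0,0,0])

```text
time: 22.15
eef_pos: [0.6098, 0.1436, 0.2093]
eef_rot: [-3.139, 0.689, 3.119]
contact_force: [-12.8, -0.2, 4.2]
finger_gap: 0.0426
gripper_force: 6.1
```

```bash
python3 -c "
from bar import *
see()"
```

```text
22.15 [0.6098 0.1436 0.2093] [-12.8  -0.2   4.2] [-0.03  1.36 -0.05] [ 0.22 -0.15  1.79 -0.21  0.84 -1.24]
[153, 267, 29, 22, 360] slope [ -0.52938263 364.71343026]
bar at z 0.2224 [0.62591667 0.08980955 0.2224    ]
[215, 266, 83, 22, 1656] slope [-8.84982025e-03  2.79058396e+02]
bar at z 0.2224 [0.62856322 0.14298894 0.2224    ]
[330, 266, 27, 22, 336] slope [  0.50264441 102.22683134]
bar at z 0.2224 [0.62492029 0.19485359 0.2224    ]
```

The stop is reached: force rose to 13 N with no further travel. Now backing off gently, straight back.

Call:
send_rows(motion=[0.004,0,-0.003,0,0,0,0,0.008,0,-0.006,0,0,0,0,0.012,0,-0.01,0,0,0,0,0.018,0,-0.015,0,0,0,0,0.03,0,-0.025,0,0,0,0,0.05,0,-0.041,0,0,0,0,0.08,0,-0.066,0,0,0,0,0.12,0,-0.1,0,0,0,0,0.18,0,-0.15,0,0,0,0,0.25,0,-0.207,0,0,0,0,0.33,0,-0.273,0,0,0,0,0.42,0,-0.348,0,0,0,0,0.51,0,-0.423,0,0,0,0,0.58,0,-0.48,0,0,0,0,0.58,0,-0.5,0,0,0,0,0.58,0,-0.52,0,0,0,0,0.58,0,-0.52,0,0,0,0])

```text
time: 23.62
eef_pos: [0.4172, 0.1485, 0.2195]
eef_rot: [-3.141, 0.696, 3.119]
contact_force: [-0.2, 0.0, 0.3]
finger_gap: 0.0428
gripper_force: 0.0
```

```bash
python3 - <<'E'
from h import *
o=env.get_obs();print(o["time"],o["eef_pos"],o["contact_force"])
w=wrist();im=cams.read_camera("wrist")[:,:,::-1];s=cams.read_camera("scene")[:,:,::-1];cv2.imwrite("pics/w10.png",im);cv2.imwrite("pics/s10.png",s)
S=fixed("scene")
for q in([.6207,.143+.0595,.2274],[.6207,.143-.0595,.2274]): print(np.round(proj(w,q)),np.round(proj(S,q)))
cv2.imwrite("pics/c10.png",np.hstack([cv2.resize(im,(400,300)),cv2.resize(s[70:220,230:370],(400,429))[:300] if 0 else cv2.resize(s[80:200,220:380],(400,300))]))
E
```

```text
23.6167 [0.41720755 0.14848221 0.21951747] [-0.24223797  0.02942974  0.30467104]
[306. 312.] [287. 117.]
[205. 312.] [289. 142.]
```

View pics/c10.png

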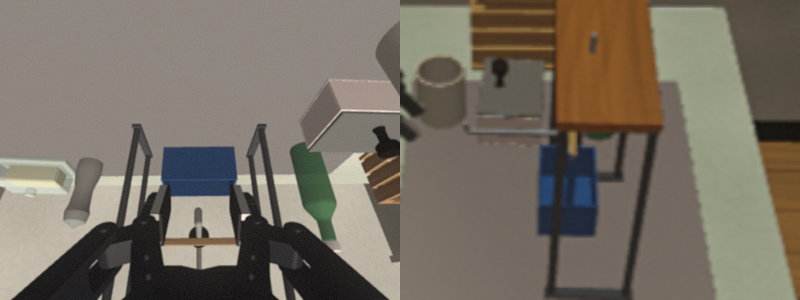

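The basket hangs level with its bar against the disc: wrist view row ≈308, predicted 312. The robot is clear, so I'm handing in.

```bash
python3 -c "
from workcell import env
print(env.close_job())"
```

```text
the job is handed in; nothing more can be done
None
```

The blue basket hangs level on the hook arm with its handle against the black stop, nothing else was moved, and the job was handed in at about 24 s (no verdict was returned).

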